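# Load the spice carousel and hold the lever-lock jar to the front

## Task

Set the small plain steel canister upright in pocket one of the spice carousel (one raised stud at the rim), then the small lever-lock glass jar upright in pocket two (two studs), both fully down and let go. Then turn the carousel until the lever-lock jar faces front, in line with the pointer on the base, and finish with the gripper firmly closed on the wooden handle at the carousel's centre, holding it still: do not let go at the end. Do not tip the two containers over and leave the other things on the counter where they are.

Things in the scene. Friction and masses are not known exactly. Their poses are not given: they have to be found in the camera images.
- canister_mid (a point): Centre, half-way up (36 mm above its underside), of the loose plain steel canister: a round upright cylinder 50 mm in diameter and 72 mm tall (top 14 mm is a lid of the same diameter), about 0.16 kg. It stands on the counter to the left of the carousel. z is up.
- canister: The same canister; origin at the centre of its underside.
- jar_mid (a point): Centre, half-way up (36 mm above its underside), of the loose lever-lock glass jar: round, 50 mm in diameter, 72 mm tall, reddish contents, black seal, glass lid, about 0.18 kg. A wire lever stands out 9 mm from the glass on its own -x side, 36 to 66 mm up, and bail wire 6 mm on its +x side: grip it across its own y axis. z is up.
- jar: The same small jar; origin at the centre of its underside, axes as for jar_mid.
- pocket1 (a point): Floor centre of pocket one (one stud at the disc's rim), 30 mm above the counter, 105 mm from the axis; turns with the disc. The pocket is a steel ring 14 mm high, inside radius 29.5 mm at the floor, 33.5 mm at the mouth, 36.5 mm outside.
- pocket2 (a point): Floor centre of pocket two (two studs), otherwise like pocket one, 90 degrees clockwise from it seen from above. Three and four follow clockwise; they already hold squat steel tins 53 mm tall that stay, so one and two are the empty pockets.
- front (a point): Point on the fixed carousel base 105 mm from its axis, 30 mm above the counter: here the centre of pocket two must come. Farther out on the same line is the pointer, a steel tongue on the robot's side ending in an upright pin 20 mm thick, 30 mm tall, 182 mm from the axis. The base does not move.
- turntable (a joint): Angle of the turntable, rad, positive counterclockwise from above; 0 when pocket two is at the front point, 0.6 to 1.4 at the start. The wooden disc is 316 mm in diameter, its top 30 mm above the counter. It turns stiffly (0.15 N m of friction, slight damping), has no spring or detent and stays where left.
- handle (a point): Wooden handle bar at the carousel's centre, turning with the turntable, on a 12 mm post: 56 mm long along its own x, 14 mm thick along its own y, 36 mm high; origin at the bar's centre, on the turntable's axis, 124 mm above the counter. Seated containers reach only 102 mm.
- storage_jar: Bystander: large lever-lock glass jar, 96 mm in diameter, 170 mm tall, at the back; origin under its centre. Leave it.
- idli_stand: Bystander: two-tier steel idli stand, 164 mm in diameter, 177 mm tall, at the back; origin under its centre. Leave it.
- tumbler: Bystander: steel tumbler, 68 mm in diameter, 95 mm tall, behind; origin under its centre. Leave it.
- katori: Bystander: small steel bowl, 84 mm in diameter, 40 mm high, near the robot; origin under its centre. Leave it.
- turner: Bystander: steel flat turner 280 mm long lying to the right of the carousel. Leave it.
- brush: Bystander: red brush, 193 mm long, up to 36 mm wide and 15 mm high, lying to the left of the canister and the jar. Leave it.
There are look-alikes about, which are no part of the job. What is shaped like the canister but yellow is not meant. What is shaped like the jar but yellow is not meant.

How it is judged:
By the outcome, as a careful person would: the job done as asked, in the order asked, and still so for the second after the job is handed in, while the arm keeps its last pose, push and grip.
It also fails if it takes over 67 s, if anything falls off the work surface, if the arm or the gripper's body presses on something with over 40 N, if the wrist force passes 120 N, or if a joint passes its speed limit or range.

## Robot

A 6-joint arm with a two-finger parallel gripper is mounted at the origin on the work surface. World frame = base frame: x ahead of the robot, y to its left, z up, the work surface at z = 0. Lengths are in mm, angles in rad, forces in N, time in s.
With the tool pointing down it reaches from about 300 to 775 mm from the base axis. Payload 14.6 kg.
Tool frame: the origin (TCP) lies on the front face of the gripper's body, between the roots of the fingers; the fingertips stand 97 mm ahead of it and the grasp point (between the pads) lies 78 mm ahead of it; z points along the fingers, y is the line along which they close (so a half turn about z gives the same grasp; the last joint's range is limited). The gripper opens to 94 mm and grips with 3 to 60 N. Pads are 16 mm wide; open, the fingers measure 119 mm over their backs; the gripper's body (75 mm by 177 mm) begins 78 mm behind the grasp point.
Start: joints at [1.282, 0.3, 1.521, -0, 1.321, -0.067], TCP at [120.991, 536.518, 302.646] pointing down, gripper open.
Joint ranges: [-3.03, 3.03], [-0.79, 2.21], [0.23, 2.52], [-1.04, 4.18], [0, 3.07], [-2.55, 2.55]. Speed limits (rad/s): [2.22, 2.22, 2.57, 3.14, 3.14, 3.14].

## Interface

Orientations are given as [roll, pitch, yaw] about the fixed x, y, z axes, in that order (R = Rz(yaw) Ry(pitch) Rx(roll)).
In Python, from cell import * gives the robot as it stands.
- The arm moves only by the tool carry_out, never from a script. Its arguments are lists of equal length, an entry for each row: "slide": the shift along the world's x, y, z scaled (see below), a list of three; "dr": the turn, a rotation vector about the world's x, y, z scaled (see below), a list of three; "gripper": the opening in per cent of the stroke, from 0 (shut) to 100 (fully open). A call has 1 to 10 rows; each row is the pose to reach, as a shift and turn from the pose commanded when the call began, turning the shorter way round; what a row does not reach only later rows make up. The controller multiplies each number of a shift by 0.25 m and each number of a turn by 360 degrees. A row lasts 1/12 s, in which the tool goes at most 41.7 mm and 7.16 degrees, less where a joint would pass 70% of its speed; a pose out of reach is approached as far as the arm can. A call with a number of a shift or a turn outside -1 to 1 is refused whole. A call with a gripper value outside its range is refused whole. The fingers move at their own pace and stop on an object; "newtons" is the grip in N (left out, the last holds). Time passes only in rows, so rows that repeat a pose let the fingers close. It gives the time, the measured TCP pose, the force, the opening and the grip force at its end, in the units of the state.
- read_state(): the state, without advancing time (a new reading comes with each control period).
- camera(name): name is "scene" or "side" or "wrist"; returns the picture (384x512x3 uint8, red, green, blue); there is no depth.
- camera_model(name): a dict with "vfov" (degrees; the focal length in pixels is half the picture's height over the tangent of half this angle, whatever the lens; pixels are square), "cx", "cy" (the principal point, pixels), "R" (3x3) and "t" (3): a world point X has camera coordinates R X + t. Camera axes: x right, y down, z forward; pixel columns grow to the right and rows downward; lengths in mm; the calibration is good to about 2 mm. A picture is of the moment at which its call begins: read the wrist's pose just before it. camera_model takes no time and is no camera call; for the wrist camera it gives the pose at the moment of the call.
- sign_off(): hands the job in; it is judged then, once.
The state is a dict: "clock": time; "joints": joint angles; "qd": joint speeds; "effort": joint torques, N m; "eef_pos": TCP position; "eef_rot": TCP orientation; "wrist_force": force on the tool from outside, world axes, zero at the start; "moment": the same for the moment, N m; "finger_gap": finger opening in mm; "finger_force": force on a finger pad.
Only numpy, scipy, OpenCV 4.12 (cv2) and the standard library are available. Lean on these libraries where they do the work, as an engineer would, in place of code of your own. Each camera call takes 0.05 s, during which the arm holds its last target. There are 200 camera calls.

## Working session

There is one attempt and no reset: what is moved stays moved. The work goes in short steps, Python scripts to look and compute and a tool call to move; the robot and the scene stay as the last step left them, time stands still between calls to the robot, and variables do not carry over. Pictures are saved under pics/ and viewed, at most 10 in all, crops included, and the job is handed in when it is done.

Besides the shell and the picture viewer there is one more tool, called after ">>>" by a JSON object that holds its "method" and its "body". carry_out: Moves the arm, as the interface text tells. Its arguments: {"type":"object","properties":{"slide":{"type":"array","items":{"type":"array","items":{"type":"number","minimum":-1,"maximum":1}}},"dr":{"type":"array","items":{"type":"array","items":{"type":"number","minimum":-1,"maximum":1}}},"gripper":{"type":"array","items":{"type":"number"}},"newtons":{"type":"number"}},"required":["slide","dr","gripper"]}

```bash
mkdir -p pics; ls
python3 - <<'E'
from cell import *
import cv2
s=read_state();print(s['clock'],s['eef_pos'],s['eef_rot'],s['finger_gap'])
for n in ["scene","side"]:
    cv2.imwrite(f"pics/{n}0.png",camera(n)[:,:,::-1]); m=camera_model(n);print(n,m)
E
```

```text
pics
0.0 [120.93313395 536.38480533 302.07956841] [-3.14041528e+00 -8.04245882e-05  2.91986539e+00] 93.73956933633737
scene {'vfov': 45.52070066510675, 'cx': 254.8769153606405, 'cy': 189.1141853779793, 'R': array([[-0.67865214,  0.73443909,  0.00552332],
       [ 0.49647627,  0.46428055, -0.73345408],
       [-0.54124171, -0.49501798, -0.67971656]]), 't': array([ 401.01913812, -209.45181631, 1606.48070574])}
side {'vfov': 43.21502456497097, 'cx': 250.1783318207931, 'cy': 188.5599883193698, 'R': array([[ 0.92621311, -0.37670088,  0.01502432],
       [-0.19893887, -0.52221602, -0.82928509],
       [ 0.32023836,  0.76510579, -0.55862377]]), 't': array([-537.82919613,  192.309525  , 1250.00434922])}
```

View pics/scene0.png

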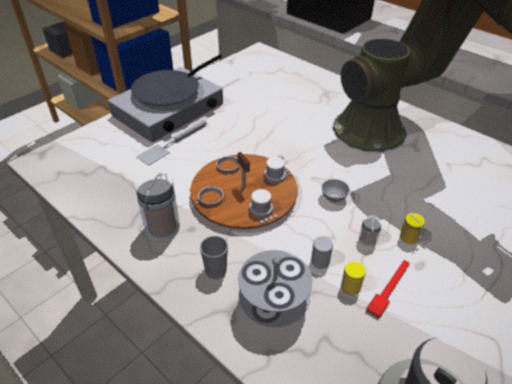

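View pics/side0.png

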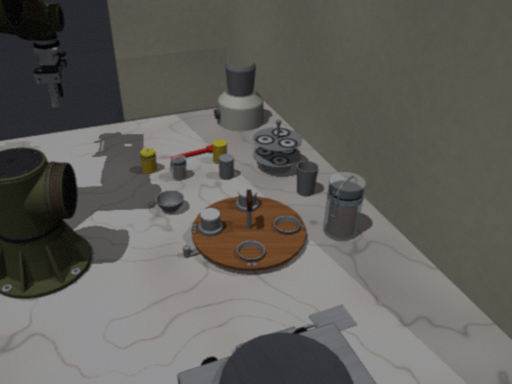

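The scene view shows the steel canister at (321,252), the lever-lock jar at (370,232), and the empty pockets at (229,164) and (210,196). In the side view these are at (227,167), (179,168), (250,251) with two studs, and (287,225). Going clockwise, pocket two is therefore scene (229,164) and pocket one is (210,196).

```bash
cat > h.py <<'E'
from cell import *
import numpy as np, cv2
def ray(m,uv):
    f=192/np.tan(np.radians(m['vfov'])/2)
    d=np.array([(uv[0]-m['cx'])/f,(uv[1]-m['cy'])/f,1.]); R=np.array(m['R'])
    return -R.T@np.array(m['t']), R.T@d
def onz(m,uv,z):
    c,d=ray(m,uv); return c+d*(z-c[2])/d[2]
def proj(m,X):
    f=192/np.tan(np.radians(m['vfov'])/2)
    p=np.array(m['R'])@np.array(X)+m['t']; return np.array([m['cx']+f*p[0]/p[2],m['cy']+f*p[1]/p[2]])
def tri(ms,uvs):
    A=np.zeros((3,3));b=np.zeros(3)
    for m,uv in zip(ms,uvs):
        c,d=ray(m,uv);d/=np.linalg.norm(d);P=np.eye(3)-np.outer(d,d);A+=P;b+=P@c
    return np.linalg.solve(A,b)
E
python3 - <<'E'
from h import *
a,b=camera_model("scene"),camera_model("side")
np.set_printoptions(precision=1,suppress=True)
print('can',tri([a,b],[(321,252),(227,167)]));print('jar',tri([a,b],[(370,232),(179,168)]))
for n,m,p1,p2 in(("sc",a,(210,196),(229,164)),("si",b,(287,225),(250,251))):
    print(n,onz(m,p1,44),onz(m,p2,44))
# disc: orange mask -> hull -> world plane -> circle
for n,m in(("scene",a),("side",b)):
    im=cv2.imread(f"pics/{n}0.png");h=cv2.cvtColor(im,cv2.COLOR_BGR2HSV)
    k=cv2.inRange(h,(3,120,60),(18,255,255));
    nl,l,st,ce=cv2.connectedComponentsWithStats(cv2.morphologyEx(k,cv2.MORPH_CLOSE,np.ones((5,5))))
    c0=proj(m,onz(m,(245,190) if n=="scene" else (250,232),30))
    i=1+min(range(nl-1),key=lambda j:np.hypot(*(ce[j+1]-c0))+ (1e4 if st[j+1,4]<1000 else 0))
    pts=np.argwhere(l==i)[:,::-1];hull=cv2.convexHull(pts.astype(np.int32))[:,0]
    w=np.array([onz(m,u,30)[:2] for u in hull])
    s=np.linalg.lstsq(np.c_[2*w,np.ones(len(w))],(w**2).sum(1),rcond=None)[0]
    print(n,s[:2],np.sqrt(s[2]+s[:2]@s[:2]),st[i])
E
```

```text
can [587.7 222.5  36.4]
jar [441.3 275.6  33.3]
sc [ 642.7 -124.8   44. ] [ 506.4 -185.7   44. ]
si [ 634.2 -134.1   44. ] [ 499.5 -196.5   44. ]
scene [542.7 -90.5] 155.7191053783305 [ 191  153  106   75 4778]
side [535.8 -96.9] 155.43898587183097 [ 193  197  113   72 5092]
```

>>> {"method": "carry_out", "body": {"slide": [[1,-1,0.2],[1,-1,0.2],[1,-1,0.2],[1,-1,0.2],[1,-1,0.2],[1,-1,0.2],[1,-1,0.2],[1,-1,0.2],[1,-1,0.2],[1,-1,0.2]], "dr": [[0,0,0],[0,0,0],[0,0,0],[0,0,0],[0,0,0],[0,0,0],[0,0,0],[0,0,0],[0,0,0],[0,0,0]], "gripper": [100,100,100,100,100,100,100,100,100,100]}}

```text
clock: 0.93
eef_pos: [373.4, 283.8, 353.1]
eef_rot: [3.142, 0.001, 2.916]
wrist_force: [0.2, 0.7, 0.1]
finger_gap: 94.4
finger_force: 0.0
```

Run:
```python
from h import *
np.set_printoptions(precision=3,suppress=True)
m=camera_model("wrist");im=camera("wrist");cv2.imwrite("pics/w1.png",im[:,:,::-1]);np.save("w1.npy",m)
s=read_state();print(s['clock'],s['eef_pos'],s['eef_rot'],s['joints'],s['wrist_force']);print(m)
for p in ((588,222,36),(441,276,36),(539,-94,30)):print(proj(m,p))
b=camera_model("side");a=camera_model("scene")
print('pin',onz(b,(187,252),30),'stor',onz(b,(341,230),0),onz(a,(160,230),0))
```

```text
0.9833 [372.146 285.155 352.632] [-3.141  0.     2.916] [ 0.576  0.08   1.666 -0.     1.396 -0.77 ] [-0.054  0.656  0.918]
{'vfov': 65.42646363747889, 'cx': 255.99324369545806, 'cy': 192.63166854393415, 'R': array([[ 0.224,  0.975, -0.   ],
       [ 0.946, -0.217,  0.24 ],
       [ 0.234, -0.054, -0.971]]), 't': array([-359.231, -328.98 ,  366.22 ])}
[248.533 315.541]
[261.955 219.025]
[ 45.092 325.817]
pin [ 352.821 -126.846   30.   ] stor [ 794.793 -160.688    0.   ] [ 798.908 -161.833    0.   ]
```

View pics/w1.png

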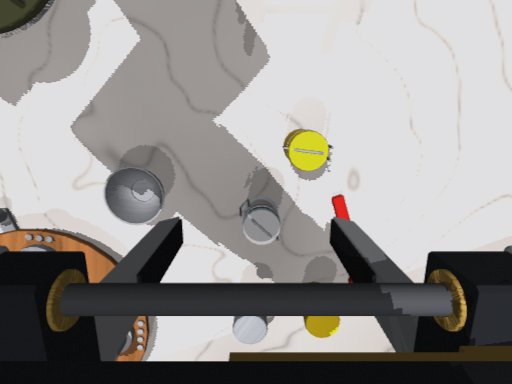

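The wrist view shows the jar lid at about (262,224), with its lever towards the upper left at (244,208), and the canister top half hidden at (250,328). I'll move ahead to see both.

>>> {"method": "carry_out", "body": {"slide": [[0.4,-0.2,0],[0.4,-0.2,0],[0.4,-0.2,0],[0.4,-0.2,0],[0.4,-0.2,0]], "dr": [[0,0,0],[0,0,0],[0,0,0],[0,0,0],[0,0,0]], "gripper": [100,100,100,100,100]}}

```text
clock: 1.4
eef_pos: [471.1, 236.7, 351.7]
eef_rot: [-3.141, -0.002, 2.919]
wrist_force: [-0.6, 0.8, -0.5]
finger_gap: 94.2
finger_force: 0.0
```

Run:
```python
from h import *
np.set_printoptions(precision=3,suppress=True)
m=camera_model("wrist");im=camera("wrist");cv2.imwrite("pics/w2.png",im[:,:,::-1]);np.save("w2.npy",m)
s=read_state();print(s['clock'],s['eef_pos'],s['eef_rot'],s['qd'])
for p in ((588,222,72),(441,276,72),(539,-94,30)):print(proj(m,p))
cv2.imwrite("pics/w2c.png",cv2.resize(im[60:310,150:350,::-1],None,fx=2.4,fy=2.4,interpolation=cv2.INTER_CUBIC))
```

```text
1.45 [470.436 237.174 352.059] [-3.141 -0.001  2.92 ] [ 0.021 -0.021  0.009 -0.001 -0.    -0.001]
[265.5   264.415]
[283.376 145.931]
[ 48.485 264.485]
```

View pics/w2c.png

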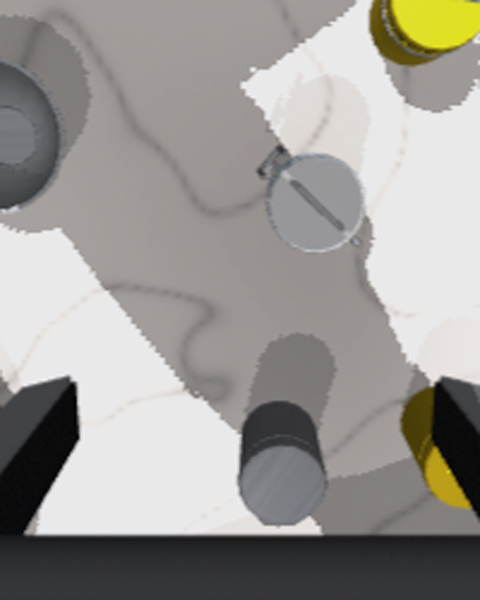

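The crop shows the canister top at about full-image (267.4,260.7). The jar lid is at (281.2,144.5), and its bar runs from crop (290,180) to (343,228) with the lever at the upper left.

Run:
```python
from h import *
np.set_printoptions(precision=2,suppress=True)
m=np.load("w2.npy",allow_pickle=True).item()
u=lambda x,y:((x+.5)/2.4-.5+150,(y+.5)/2.4-.5+60)
print('can',onz(m,u(282,483),72),[onz(m,u(*p),72)[:2] for p in((239,480),(327,480),(282,524))])
print('jar',onz(m,u(315,202.5),72),[onz(m,u(*p),72)[:2] for p in((266,203),(364,203),(315,252),(315,153))])
d=onz(m,u(343,228),72)-onz(m,u(290,180),72);print('bar',d,np.arctan2(d[1],d[0]))
d=onz(m,u(360,241),50)-onz(m,u(271,163),50);print('lever->bail',np.arctan2(d[1],d[0]))
```

```text
can [583.63 225.26  72.  ] [array([576.68, 202.63]), array([587.31, 249.71]), array([607.98, 219.98])]
jar [438.21 273.62  72.  ] [array([433.07, 249.74]), array([443.84, 297.39]), array([462.55, 268.62]), array([414.66, 278.45])]
bar [29.07 21.02  0.  ] 0.6261201382171625
lever->bail 0.6422647485291431
```

Run:
```python
from h import *
np.set_printoptions(precision=0,suppress=True)
b=camera_model("side");a=camera_model("scene")
print('idli',onz(b,(277,158),20),onz(a,(272,300),20),'top',tri([a,b],[(276,263),(280,128)]))
print('tumbler',tri([a,b],[(214,257),(307,179)]),'yc',tri([a,b],[(353,278),(220,152)]),'kat',tri([a,b],[(335,187),(171,200)]))
```

```text
idli [779. 242.  20.] [769. 219.  20.] top [766. 216. 151.]
tumbler [789.  45.  50.] yc [599. 326.  35.] kat [368. 107.  38.]
```

>>> {"method": "carry_out", "body": {"slide": [[0.45,-0.05,-0.4],[0.45,-0.05,-0.4],[0.45,-0.05,-0.4],[0.45,-0.05,-0.4],[0.45,-0.05,-0.4]], "dr": [[0,0,0],[0,0,0],[0,0,0],[0,0,0],[0,0,0]], "gripper": [100,100,100,100,100]}}

```text
clock: 1.87
eef_pos: [583.8, 224.4, 247.7]
eef_rot: [-3.138, -0.006, 2.92]
wrist_force: [-1.4, -0.4, 0.1]
finger_gap: 93.6
finger_force: 0.0
```

>>> {"method": "carry_out", "body": {"slide": [[0.002,0.006,-0.25],[0.002,0.006,-0.4],[0.002,0.006,-0.515],[0.002,0.006,-0.515],[0.002,0.006,-0.515],[0.002,0.006,-0.515]], "dr": [[0,0,0],[0,0,0],[0,0,0],[0,0,0],[0,0,0],[0,0,0]], "gripper": [100,100,100,100,100,100]}}

```text
clock: 2.37
eef_pos: [584.3, 226.6, 126.9]
eef_rot: [3.14, 0.003, 2.921]
wrist_force: [0.7, -0.6, -0.4]
finger_gap: 94.0
finger_force: 0.0
```

>>> {"method": "carry_out", "body": {"slide": [[0,0,0],[0,0,0],[0,0,0],[0,0,0],[0,0,0],[0,0,0],[0,0,0],[0,0,0],[0,0,0],[0,0,0]], "dr": [[0,0,0],[0,0,0],[0,0,0],[0,0,0],[0,0,0],[0,0,0],[0,0,0],[0,0,0],[0,0,0],[0,0,0]], "gripper": [80,60,45,45,45,40,40,40,40,40], "newtons": 20}}

```text
clock: 3.2
eef_pos: [584.0, 225.5, 124.0]
eef_rot: [3.142, 0.0, 2.92]
wrist_force: [-0.7, 0.3, 1.1]
finger_gap: 49.6
finger_force: 20.0
```

>>> {"method": "carry_out", "body": {"slide": [[0,0,0.15],[0,0,0.3],[0,0,0.5],[0,-0.15,0.7],[0,-0.3,0.9],[0,-0.5,1],[0,-0.65,1],[0.05,-0.8,1],[0.1,-1,1],[0.1,-1,1]], "dr": [[0,0,0],[0,0,0],[0,0,0],[0,0,0],[0,0,0],[0,0,0],[0,0,0],[0,0,0],[0,0,0],[0,0,0]], "gripper": [40,40,40,40,40,40,40,40,40,40]}}

```text
clock: 4.03
eef_pos: [606.3, -14.4, 373.1]
eef_rot: [3.142, 0.0, 2.92]
wrist_force: [1.3, 0.1, -2.6]
finger_gap: 49.7
finger_force: 20.0
```

>>> {"method": "carry_out", "body": {"slide": [[0.02,-0.15,0.1],[0.03,-0.28,0.1],[0.03,-0.28,0.1],[0.03,-0.28,0.1],[0.03,-0.28,0.1]], "dr": [[0,0,0],[0,0,0],[0,0,0],[0,0,0],[0,0,0]], "gripper": [40,40,40,40,40]}}

```text
clock: 4.45
eef_pos: [614.0, -82.2, 396.8]
eef_rot: [3.141, -0.001, 2.92]
wrist_force: [0.4, 0.3, -3.2]
finger_gap: 49.8
finger_force: 20.0
```

```bash
python3 - <<'E'
from h import *
np.set_printoptions(precision=3,suppress=True)
m=camera_model("wrist");im=camera("wrist");cv2.imwrite("pics/w3.png",im[:,:,::-1]);np.save("w3.npy",m)
s=read_state();print(s['clock'],s['eef_pos'],s['eef_rot'],s['qd'],s['joints'])
E
python3 -c "
import cv2;cv2.imwrite('pics/w3b.png',cv2.resize(cv2.imread('pics/w3.png'),None,fx=1.5,fy=1.5,interpolation=cv2.INTER_CUBIC))"
```

```text
4.5 [614.001 -81.627 396.95 ] [ 3.141 -0.001  2.921] [ 0.013 -0.005 -0.002 -0.001  0.001 -0.001] [-0.191  0.415  1.152  0.     1.576 -1.541]
```

View pics/w3b.png

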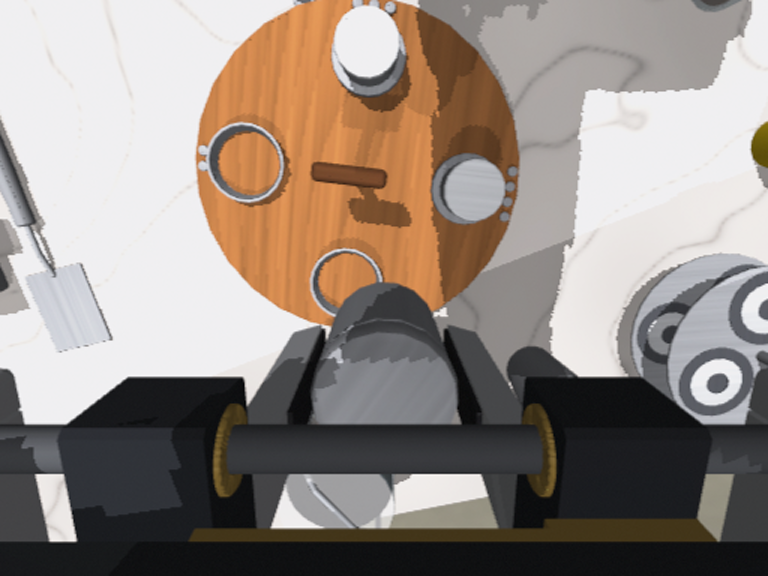

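The view shows pocket two (two studs) at (246,162) in the 1.5x image and pocket one at (346,283). The handle's top runs from (312,170) to (386,178), and the tins are at (366,50) and (472,188).

Run:
```python
from h import *
np.set_printoptions(precision=2,suppress=True)
m=np.load("w3.npy",allow_pickle=True).item()
u=lambda x,y:((x+.5)/1.5-.5,(y+.5)/1.5-.5)
p2=onz(m,u(246,162),44);p1=onz(m,u(346,285),44);h=onz(m,u(348,172),142)
print('p2',p2,'p1',p1,'h',h)
d=onz(m,u(386,178),142)-onz(m,u(312,170),142);print('hx',d,np.arctan2(d[1],d[0]))
im=cv2.imread("pics/w3.png");k=cv2.inRange(cv2.cvtColor(im,cv2.COLOR_BGR2HSV),(3,110,40),(18,255,255))
k=cv2.morphologyEx(k,cv2.MORPH_OPEN,np.ones((3,3)));k[:,:]*=1
n,l,st,ce=cv2.connectedComponentsWithStats(k);i=1+np.argmax(st[1:,4])
hull=cv2.convexHull(np.argwhere(l==i)[:,::-1].astype(np.int32))[:,0]
w=np.array([onz(m,q,30)[:2] for q in hull])
for _ in range(6):
    s=np.linalg.lstsq(np.c_[2*w,np.ones(len(w))],(w**2).sum(1),rcond=None)[0];c=s[:2];r=np.sqrt(s[2]+c@c)
    e=abs(np.hypot(*(w-c).T)-r);w=w[e<max(1.5,np.percentile(e,92))]
print('disc',c,r,len(w))
for p in(p1,p2):
    v=p[:2]-c;print(np.hypot(*v),np.arctan2(v[1],v[0]))
```

```text
p2 [ 502.93 -190.15   44.  ] p1 [ 637.83 -127.41   44.  ] h [535.76 -92.38 142.  ]
hx [17.29 51.11  0.  ] 1.2446426760436635
disc [537.74 -92.76] 155.47361338587856 55
105.91921380702642 -0.3332496750503716
103.41591175581979 -1.914068453394544
```

>>> {"method": "carry_out", "body": {"slide": [[0.092,-0.182,-0.1],[0.092,-0.182,-0.3],[0.092,-0.182,-0.45],[0.092,-0.182,-0.6],[0.092,-0.182,-0.708],[0.092,-0.182,-0.708],[0.092,-0.182,-0.708],[0.092,-0.182,-0.708]], "dr": [[0,0,0],[0,0,0],[0,0,0],[0,0,0],[0,0,0],[0,0,0],[0,0,0],[0,0,0]], "gripper": [40,40,40,40,40,40,40,40]}}

```text
clock: 5.17
eef_pos: [637.9, -127.4, 223.4]
eef_rot: [-3.142, 0.003, 2.921]
wrist_force: [1.0, -0.2, -1.5]
finger_gap: 50.1
finger_force: 20.0
```

Run:
```python
from h import *
np.set_printoptions(precision=1,suppress=True)
a,b,w=(camera_model(n) for n in("scene","side","wrist"))
A,B,W=(camera(n) for n in("scene","side","wrist"))
s=read_state();print(s['clock'],s['eef_pos'],s['finger_gap'],s['wrist_force'])
def crop(im,m,k):
    u,v=proj(m,(637,-127,70)).astype(int);u=max(u,50);v=min(v,334);return cv2.resize(im[v-50:v+50,u-50:u+50,::-1],(380,380),interpolation=cv2.INTER_CUBIC),(u-50,v-50)
r=[crop(A,a,0),crop(B,b,0)];print(r[0][1],r[1][1],'w',proj(w,(637,-127,44)))
cv2.imwrite("pics/c1.png",np.hstack([r[0][0],r[1][0]]))
```

```text
5.3167 [ 637.7 -127.9  223.3] 49.61467619699322 [-1.  -0.3 -2.2]
(np.int64(160), np.int64(137)) (np.int64(237), np.int64(165)) w [257.2 196.1]
```

View pics/c1.png

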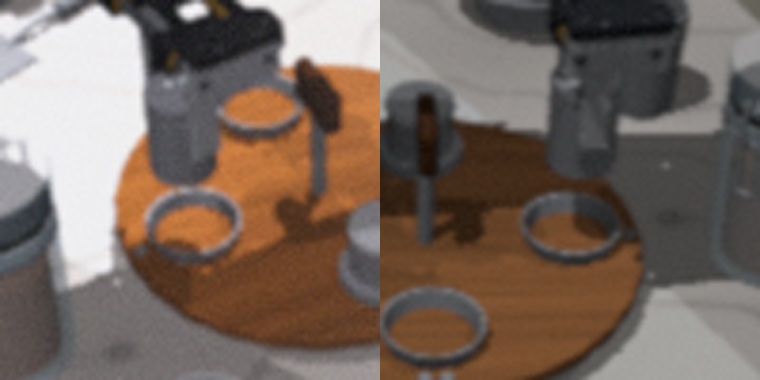

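The canister hangs above pocket one. In the scene crop its bottom is at (182,165) and the ring centre at (194,225); in the side crop they are at (581,165) and (571,228). I'll check this alignment numerically.

Run:
```python
from h import *
np.set_printoptions(precision=1,suppress=True)
a,b=camera_model("scene"),camera_model("side")
A=lambda x,y:(160+x/3.8,137+y/3.8);B=lambda x,y:(237+(x-380)/3.8,165+y/3.8)
print('canister mid-bottom pred',[(proj(a,(637.7,-127.9,99))-(160,137))*3.8,(proj(b,(637.7,-127.9,99))-(237,165))*3.8+(380,0)])
print('can bottom tri',tri([a,b],[A(182,167),B(582,163)]),'can axis top',tri([a,b],[A(185,90),B(585,90)]))
print('ring1',tri([a,b],[A(194,225),B(571,226)]),'ring2',tri([a,b],[A(261,107),B(434,325)]))
```

```text
canister mid-bottom pred [array([187.4, 163.7]), array([575.2, 160.5])]
can bottom tri [ 641.8 -129.9   97.2] can axis top [ 635.4 -131.8  163. ]
ring1 [ 638.4 -126.3   39.1] ring2 [ 505.8 -188.6   37.3]
```

>>> {"method": "carry_out", "body": {"slide": [[-0.004,0.007,0],[-0.004,0.007,-0.1],[-0.004,0.007,-0.18],[-0.004,0.007,-0.22],[-0.004,0.007,-0.245],[-0.004,0.007,-0.26],[-0.004,0.007,-0.27],[-0.004,0.007,-0.274],[-0.004,0.007,-0.276],[-0.004,0.007,-0.276]], "dr": [[0,0,0],[0,0,0],[0,0,0],[0,0,0],[0,0,0],[0,0,0],[0,0,0],[0,0,0],[0,0,0],[0,0,0]], "gripper": [40,40,40,40,40,40,40,40,40,40]}}

```text
clock: 6.15
eef_pos: [636.5, -126.4, 153.9]
eef_rot: [-3.142, 0.002, 2.92]
wrist_force: [-5.0, 1.8, 7.5]
finger_gap: 49.6
finger_force: 20.0
```

>>> {"method": "carry_out", "body": {"slide": [[0,0,0],[0,0,0],[0,0,0],[0,0,0],[0,0,0],[0,0,0],[0,0,0],[0,0,0.1],[0,0,0.25],[0,0,0.4]], "dr": [[0,0,0],[0,0,0],[0,0,0],[0,0,0],[0,0,0],[0,0,0],[0,0,0],[0,0,0],[0,0,0],[0,0,0]], "gripper": [55,60,70,80,85,90,90,90,90,90]}}

```text
clock: 6.98
eef_pos: [635.6, -126.2, 251.9]
eef_rot: [3.142, -0.002, 2.92]
wrist_force: [0.4, -0.5, 0.9]
finger_gap: 84.4
finger_force: 0.0
```

>>> {"method": "carry_out", "body": {"slide": [[0,0,0.15],[0,0,0.3],[0,0,0.4],[-0.1,0.15,0.5],[-0.2,0.3,0.5],[-0.3,0.5,0.5],[-0.4,0.7,0.5],[-0.5,0.8,0.5],[-0.6,0.9,0.5],[-0.6,0.9,0.5]], "dr": [[0,0,0],[0,0,0],[0,0,0],[0,0,0],[0,0,0],[0,0,0],[0,0,0],[0,0,0],[0,0,0],[0,0,0]], "gripper": [90,90,90,90,90,90,90,90,90,90]}}

```text
clock: 7.82
eef_pos: [483.9, 100.9, 376.8]
eef_rot: [3.141, 0.0, 2.921]
wrist_force: [1.5, 0.3, 0.8]
finger_gap: 84.5
finger_force: 0.0
```

Run:
```python
from h import *
np.set_printoptions(precision=1,suppress=True)
a,b=camera_model("scene"),camera_model("side")
A,B=camera("scene"),camera("side")
s=read_state();print(s['clock'],s['eef_pos'],s['eef_rot'],s['joints'])
r=[]
for im,m in((A,a),(B,b)):
    u,v=proj(m,(538,-93,50)).astype(int);r.append(cv2.resize(im[v-60:v+60,u-60:u+60,::-1],(390,390),interpolation=cv2.INTER_CUBIC));print(u-60,v-60)
cv2.imwrite("pics/c2.png",np.hstack(r))
```

```text
7.9167 [484.1 101.2 377.3] [3.1 0.  2.9] [ 0.1  0.1  1.6  0.   1.5 -1.2]
183 121
188 162
```

View pics/c2.png

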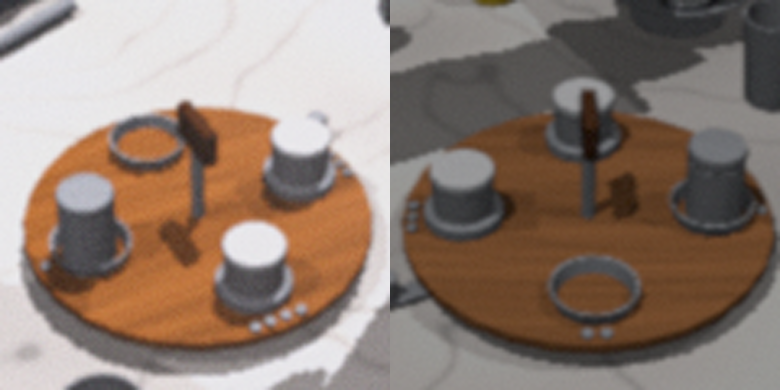

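Both views show the canister seated upright in pocket one, with scene pixels at crop (85,220). Next is the jar.

>>> {"method": "carry_out", "body": {"slide": [[-0.18,0.69,-0.4],[-0.18,0.69,-0.4],[-0.18,0.69,-0.4],[-0.18,0.69,-0.4],[-0.18,0.69,-0.4],[-0.18,0.69,-0.4],[-0.18,0.69,-0.4],[-0.18,0.69,-0.4],[-0.18,0.69,-0.4],[-0.18,0.69,-0.4]], "dr": [[0,0,-0.18],[0,0,-0.18],[0,0,-0.18],[0,0,-0.18],[0,0,-0.18],[0,0,-0.18],[0,0,-0.18],[0,0,-0.18],[0,0,-0.18],[0,0,-0.18]], "gripper": [95,95,95,95,95,95,95,95,95,95]}}

```text
clock: 8.75
eef_pos: [441.7, 270.9, 276.3]
eef_rot: [-3.141, 0.0, 1.781]
wrist_force: [-0.6, 0.2, 0.0]
finger_gap: 89.4
finger_force: 0.0
```

>>> {"method": "carry_out", "body": {"slide": [[0,0,0],[0,0,0],[0,0,0],[0,0,0],[0,0,0],[0,0,0],[0,0,0],[0,0,0],[0,0,0],[0,0,0]], "dr": [[0,0,-0.184],[0,0,-0.184],[0,0,-0.184],[0,0,-0.184],[0,0,-0.184],[0,0,-0.184],[0,0,-0.184],[0,0,-0.184],[0,0,-0.184],[0,0,-0.184]], "gripper": [95,95,95,95,95,95,95,95,95,95]}}

```text
clock: 9.58
eef_pos: [441.7, 270.8, 276.4]
eef_rot: [3.141, 0.0, 0.624]
wrist_force: [-0.2, -1.2, 0.7]
finger_gap: 89.0
finger_force: 0.0
```

Run:
```python
from h import *
np.set_printoptions(precision=3,suppress=True)
m=camera_model("wrist");im=camera("wrist");np.save("w4.npy",m)
s=read_state();print(s['clock'],s['eef_pos'],s['eef_rot'],s['joints']);print(proj(m,(438.5,273.5,72)))
cv2.imwrite("pics/w4.png",im[:,:,::-1])
```

```text
9.6333 [441.716 270.785 276.391] [3.142 0.    0.627] [ 0.479  0.253  1.644 -0.     1.245  1.423]
[251.087 191.731]
```

View pics/w4.png

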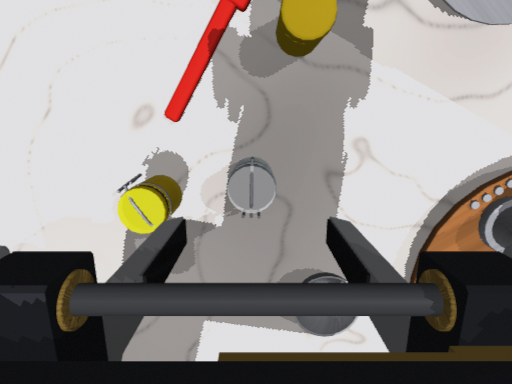

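The wrist view shows the jar lid centred near (251.5,188.5). Its bar is vertical in the picture, so the yaw already matches.

Run:
```python
from h import *
m=np.load("w4.npy",allow_pickle=True).item()
print(onz(m,(251.5,188.5),72),onz(m,(228,188.5),72),onz(m,(275,188.5),72),onz(m,(251.5,212.5),72))
```

```text
[441.390565   275.06938837  72.        ] [427.90375051 293.77414552  72.        ] [454.87810536 256.3636245   72.        ] [421.33870413 260.71815869  72.        ]
```

>>> {"method": "carry_out", "body": {"slide": [[-0.005,0.015,-0.05],[-0.005,0.015,-0.2],[-0.005,0.015,-0.35],[-0.005,0.015,-0.5],[-0.005,0.015,-0.58],[-0.005,0.015,-0.61],[-0.005,0.015,-0.61],[-0.005,0.015,-0.61]], "dr": [[0,0,0],[0,0,0],[0,0,0],[0,0,0],[0,0,0],[0,0,0],[0,0,0],[0,0,0]], "gripper": [95,95,95,95,95,95,95,95]}}

```text
clock: 10.3
eef_pos: [440.5, 275.1, 125.0]
eef_rot: [3.141, -0.001, 0.633]
wrist_force: [-0.1, 0.0, 0.6]
finger_gap: 89.6
finger_force: 0.0
```

>>> {"method": "carry_out", "body": {"slide": [[0,0,0],[0,0,0],[0,0,0],[0,0,0],[0,0,0],[0,0,0],[0,0,0],[0,0,0],[0,0,0],[0,0,0]], "dr": [[0,0,0],[0,0,0],[0,0,0],[0,0,0],[0,0,0],[0,0,0],[0,0,0],[0,0,0],[0,0,0],[0,0,0]], "gripper": [80,60,45,45,45,40,40,40,40,40], "newtons": 20}}

```text
clock: 11.13
eef_pos: [439.8, 275.0, 124.2]
eef_rot: [3.142, -0.0, 0.633]
wrist_force: [-1.0, -0.5, 4.2]
finger_gap: 49.9
finger_force: 20.0
```

>>> {"method": "carry_out", "body": {"slide": [[0,0,0.15],[0,0,0.3],[0,0,0.45],[0,-0.1,0.6],[0,-0.25,0.7],[0.05,-0.4,0.7],[0.05,-0.55,0.7],[0.1,-0.7,0.7],[0.1,-0.85,0.7],[0.1,-1,0.7]], "dr": [[0,0,0],[0,0,0],[0,0,0],[0,0,0.02],[0,0,0.04],[0,0,0.06],[0,0,0.08],[0,0,0.097],[0,0,0.097],[0,0,0.097]], "gripper": [40,40,40,40,40,40,40,40,40,40]}}

```text
clock: 11.97
eef_pos: [464.6, 27.9, 298.7]
eef_rot: [-3.141, 0.0, 1.246]
wrist_force: [1.6, 0.1, -2.1]
finger_gap: 49.6
finger_force: 20.0
```

>>> {"method": "carry_out", "body": {"slide": [[0,-0.15,0],[0.05,-0.3,0],[0.1,-0.45,0],[0.15,-0.6,0],[0.15,-0.75,0],[0.15,-0.85,0],[0.15,-0.88,0],[0.15,-0.88,0]], "dr": [[0,0,0],[0,0,0],[0,0,0],[0,0,0],[0,0,0],[0,0,0],[0,0,0],[0,0,0]], "gripper": [40,40,40,40,40,40,40,40]}}

```text
clock: 12.63
eef_pos: [501.9, -191.8, 298.3]
eef_rot: [-3.14, -0.0, 1.24]
wrist_force: [0.4, 0.6, -1.3]
finger_gap: 49.7
finger_force: 20.0
```

>>> {"method": "carry_out", "body": {"slide": [[0.006,0.005,-0.1],[0.006,0.005,-0.25],[0.006,0.005,-0.38],[0.006,0.005,-0.46],[0.006,0.005,-0.51],[0.006,0.005,-0.54],[0.006,0.005,-0.56],[0.006,0.005,-0.57],[0.006,0.005,-0.576],[0.006,0.005,-0.576]], "dr": [[0,0,0],[0,0,0],[0,0,0],[0,0,0],[0,0,0],[0,0,0],[0,0,0],[0,0,0],[0,0,0],[0,0,0]], "gripper": [40,40,40,40,40,40,40,40,40,40]}}

```text
clock: 13.47
eef_pos: [504.0, -189.0, 155.5]
eef_rot: [3.141, 0.0, 1.242]
wrist_force: [-0.3, 0.0, -1.3]
finger_gap: 49.4
finger_force: 20.0
```

Lower the last bit gently.

>>> {"method": "carry_out", "body": {"slide": [[0,0,-0.003],[0,0,-0.005],[0,0,-0.006]], "dr": [[0,0,0],[0,0,0],[0,0,0]], "gripper": [40,40,40]}}

```text
clock: 13.72
eef_pos: [503.9, -189.2, 154.2]
eef_rot: [3.141, 0.0, 1.242]
wrist_force: [-0.9, -0.0, 6.6]
finger_gap: 49.7
finger_force: 20.0
```

>>> {"method": "carry_out", "body": {"slide": [[0,0,0],[0,0,0],[0,0,0],[0,0,0],[0,0,0],[0,0,0],[0,0,0.1],[0,0,0.25],[0,0,0.4],[0,0,0.5]], "dr": [[0,0,0],[0,0,0],[0,0,0],[0,0,0],[0,0,0],[0,0,0],[0,0,0],[0,0,0],[0,0,0],[0,0,0]], "gripper": [55,60,70,80,85,90,90,90,90,90]}}

```text
clock: 14.55
eef_pos: [504.0, -189.2, 281.9]
eef_rot: [3.139, 0.0, 1.242]
wrist_force: [-0.1, 0.3, 0.5]
finger_gap: 84.6
finger_force: 0.0
```

>>> {"method": "carry_out", "body": {"slide": [[0,0,0.15],[0.1,0.15,0.25],[0.13,0.3,0.4],[0.13,0.39,0.5],[0.13,0.39,0.5],[0.13,0.39,0.5]], "dr": [[0,0,0],[0,0,0],[0,0,0],[0,0,0],[0,0,0],[0,0,0]], "gripper": [60,60,60,60,60,60]}}

```text
clock: 15.05
eef_pos: [536.6, -90.0, 405.9]
eef_rot: [3.137, -0.001, 1.245]
wrist_force: [0.7, -1.0, -0.4]
finger_gap: 56.4
finger_force: 0.0
```

Run:
```python
from h import *
np.set_printoptions(precision=3,suppress=True)
m=camera_model("wrist");im=camera("wrist");np.save("w5.npy",m);S=camera("side")
s=read_state();print(s['clock'],s['eef_pos'],s['eef_rot'],s['joints'],s['finger_gap']);print(proj(m,(537.5,-92.7,142)))
b=camera_model("side");a=np.array(proj(b,(480,-93,30))).astype(int);print(a-[75,75])
cv2.imwrite("pics/w5.png",np.hstack([cv2.resize(S[a[1]-75:a[1]+75,a[0]-75:a[0]+75,::-1],(384,384),interpolation=cv2.INTER_CUBIC),im[:,60:460,::-1]]))
```

```text
15.15 [536.057 -92.1   402.269] [-3.14   0.     1.243] [-0.237  0.232  1.378 -0.     1.533  0.091] 56.4845237310402
[256.301 180.701]
[153 157]
```

View pics/w5.png

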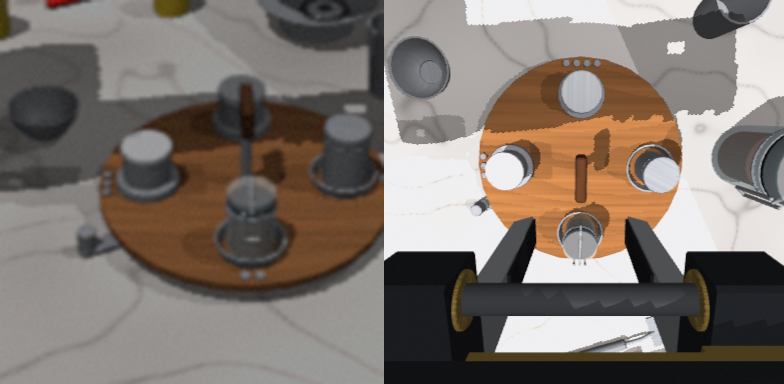

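The jar sits upright in pocket two and the canister in pocket one. The handle is at wrist (257,178) and the pointer pin at about (155,206). I'll zoom in on the pin with the last picture.

Run:
```python
from h import *
w=cv2.imread("pics/w5.png")
im=w[:,384:]  # col offset 60
S=cv2.imread("pics/side0.png")
c1=cv2.resize(im[190:230,70:130],(480,320),interpolation=cv2.INTER_CUBIC) # px u=130+x/8, v=190+y/8
c2=cv2.resize(S[225:265,170:210],(320,320),interpolation=cv2.INTER_CUBIC) # u=170+x/8,v=225+y/8
hd=cv2.resize(im[140:215,170:230],(256,320),interpolation=cv2.INTER_CUBIC) # u=230+x*60/256, v=140+y*75/320
st=cv2.resize(im[200:275,160:235],(256,256),interpolation=cv2.INTER_CUBIC) # u=220+x*75/256, v=200+
o=np.zeros((580,800,3),np.uint8);o[:320,:480]=c1;o[:320,480:]=c2;o[324:580,:256]=st;o[324:580,260:516]=cv2.resize(hd,(256,256))
cv2.imwrite("pics/z.png",o)
```

```text
(no output)
```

View pics/z.png

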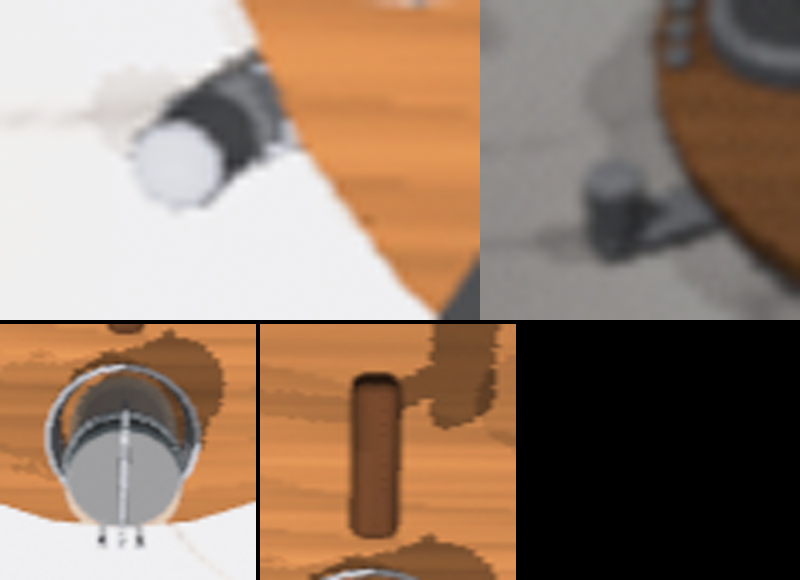

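Run:
```python
from h import *
np.set_printoptions(precision=2,suppress=True)
m=np.load("w5.npy",allow_pickle=True).item();b=camera_model("side")
h=onz(m,(256.7,180.2),142)[:2];pin=onz(m,(151.9,210.3),30)[:2];ps=onz(b,(186.2,247.3),30)[:2];r2=onz(m,(255.5,232.3),44)[:2]
h1=onz(m,(230+(375-260)*60/256-.5,140+(388-324)*75/256-.5),142);h2=onz(m,(230+(374.5-260)*60/256-.5,140+(536-324)*75/256-.5),142)
print('h',h,'pin',pin,ps,'r2',r2, 'handle ang',np.arctan2(*(h1-h2)[1::-1]))
w=cv2.imread("pics/w5.png")[:,384:];k=cv2.inRange(cv2.cvtColor(w,cv2.COLOR_BGR2HSV),(3,110,40),(18,255,255));k[255:]=0
n,l,st,ce=cv2.connectedComponentsWithStats(cv2.morphologyEx(k,cv2.MORPH_OPEN,np.ones((3,3))));i=1+np.argmax(st[1:,4])
hull=cv2.convexHull(np.argwhere(l==i)[:,::-1].astype(np.int32))[:,0]+[60,0]
q=np.array([onz(m,x,30)[:2] for x in hull])
for _ in range(8):
    s=np.linalg.lstsq(np.c_[2*q,np.ones(len(q))],(q**2).sum(1),rcond=None)[0];c=s[:2];r=np.sqrt(s[2]+c@c)
    e=abs(np.hypot(*(q-c).T)-r);q=q[e<max(1.2,np.percentile(e,93))]
print('disc',c,r,len(q))
an=lambda p,c:np.arctan2(p[1]-c[1],p[0]-c[0])
for C in(c,h):print('pin ang',an(pin,C),np.hypot(*(pin-C)),an(ps,C),'r2',an(r2,C),np.hypot(*(r2-C)),'turn',an(pin,C)-an(r2,C),an(ps,C)-an(r2,C))
```

```text
h [538.14 -92.28] pin [ 357.55 -106.72] [ 355.96 -108.36] r2 [ 503.87 -190.1 ] handle ang 1.2428202091100895
disc [537.93 -92.29] 155.48736241101957 50
pin ang -3.061777166438957 180.95886504723975 -3.053499374077386 r2 -1.9059118503074386 103.5705734018763 turn -1.1558653161315184 -1.1475875237699473
pin ang -3.0618195664674874 181.16830493312492 -3.053550852680062 r2 -1.9077909409594294 103.64815743877313 turn -1.154028625508058 -1.1457599117206327
```

>>> {"method": "carry_out", "body": {"slide": [[0.008,-0.001,-0.15],[0.008,-0.001,-0.3],[0.008,-0.001,-0.45],[0.008,-0.001,-0.58],[0.008,-0.001,-0.68],[0.008,-0.001,-0.75],[0.008,-0.001,-0.79],[0.008,-0.001,-0.79],[0.008,-0.001,-0.79]], "dr": [[0,0,0],[0,0,0],[0,0,0],[0,0,0],[0,0,0],[0,0,0],[0,0,0],[0,0,0],[0,0,0]], "gripper": [60,60,60,60,60,60,60,60,60]}}

```text
clock: 15.9
eef_pos: [538.0, -92.6, 205.7]
eef_rot: [-3.14, 0.0, 1.241]
wrist_force: [-0.6, 0.5, 0.8]
finger_gap: 56.5
finger_force: 0.0
```

>>> {"method": "carry_out", "body": {"slide": [[0,0,0],[0,0,0],[0,0,0],[0,0,0],[0,0,0],[0,0,0],[0,0,0],[0,0,0],[0,0,0],[0,0,0]], "dr": [[0,0,0],[0,0,0],[0,0,0],[0,0,0],[0,0,0],[0,0,0],[0,0,0],[0,0,0],[0,0,0],[0,0,0]], "gripper": [40,30,20,12,8,5,5,5,5,5], "newtons": 50}}

```text
clock: 16.73
eef_pos: [538.1, -91.8, 206.1]
eef_rot: [-3.141, 0.0, 1.242]
wrist_force: [-5.4, 1.3, 4.9]
finger_gap: 13.6
finger_force: 50.0
```

>>> {"method": "carry_out", "body": {"slide": [[0,0,0],[0,0,0],[0,0,0],[0,0,0],[0,0,0],[0,0,0],[0,0,0],[0,0,0],[0,0,0],[0,0,0]], "dr": [[0,0,-0.005],[0,0,-0.015],[0,0,-0.025],[0,0,-0.035],[0,0,-0.045],[0,0,-0.055],[0,0,-0.065],[0,0,-0.075],[0,0,-0.085],[0,0,-0.09]], "gripper": [5,5,5,5,5,5,5,5,5,5]}}

```text
clock: 17.57
eef_pos: [538.1, -91.8, 206.1]
eef_rot: [-3.141, 0.0, 0.673]
wrist_force: [-4.3, 2.1, 3.9]
finger_gap: 13.6
finger_force: 50.0
```

>>> {"method": "carry_out", "body": {"slide": [[0,0,0],[0,0,0],[0,0,0],[0,0,0],[0,0,0],[0,0,0],[0,0,0],[0,0,0],[0,0,0],[0,0,0]], "dr": [[0,0,-0.01],[0,0,-0.02],[0,0,-0.03],[0,0,-0.04],[0,0,-0.05],[0,0,-0.06],[0,0,-0.07],[0,0,-0.08],[0,0,-0.088],[0,0,-0.0935]], "gripper": [5,5,5,5,5,5,5,5,5,5]}}

```text
clock: 18.4
eef_pos: [538.2, -91.9, 206.1]
eef_rot: [3.141, 0.0, 0.087]
wrist_force: [-4.3, -1.1, 3.8]
finger_gap: 13.9
finger_force: 50.0
```

Run:
```python
from h import *
np.set_printoptions(precision=3,suppress=True)
B,A,W=camera("side"),camera("scene"),camera("wrist")
s=read_state();print(s['clock'],s['eef_pos'],s['eef_rot'],s['joints'],s['wrist_force'],s['moment'],s['finger_gap'],s['finger_force'])
for n,i in(("f_side",B),("f_scene",A),("f_wrist",W)):cv2.imwrite(f"pics/{n}.png",i[:,:,::-1])
```

```text
18.55 [538.157 -91.949 206.132] [3.142 0.    0.09 ] [-0.236  0.39   1.638 -0.     1.114  1.245] [-5.196 -0.011  4.842] [ 0.092  1.016 -0.139] 13.976441068521718 49.99121010303497
```

Run:
```python
from h import *
np.set_printoptions(precision=2,suppress=True)
C=np.array([538,-92.3])
for n,cam in(("scene0","scene"),("f_scene","scene"),("side0","side"),("f_side","side")):
    im=cv2.imread(f"pics/{n}.png");m=camera_model(cam);a2=-1.905 if '0' in n else -3.057
    h=cv2.cvtColor(im,cv2.COLOR_BGR2HSV)
    for nm,da,z in(("p1",np.pi/2,83),("p2",0,102),("t3",-np.pi/2,83),("t4",-np.pi,83)):
        X=np.r_[C+105*np.array([np.cos(a2+da),np.sin(a2+da)]),z if nm[0]=='t' or n[0]=='f' else 44]
        if nm=="p1" and n[0]=='f':X[2]=102
        u=proj(m,X);k=((h[...,1]<70)&(h[...,2]>60)).astype(np.uint8)
        mask=np.zeros_like(k);cv2.circle(mask,tuple(int(round(t)) for t in u),13,1,-1);k&=mask
        pts=np.argwhere(k)[:,::-1];g=pts[h[pts[:,1],pts[:,0],2]>170]
        if len(g)>20:
            P=onz(m,g.mean(0),X[2])[:2]-C;print(n,nm,u,'bright',g.mean(0),len(g),'ang err',np.angle(np.exp(1j*(np.arctan2(P[1],P[0])-a2-da))),np.hypot(*P))
```

```text
scene0 p2 [228.34 162.74] bright [225.73 153.87] 93 ang err -0.07848366843709065 148.45907471358083
scene0 t3 [275.75 162.04] bright [277.06 158.97] 361 ang err 0.09126140008442338 116.04309095445234
scene0 t4 [261.56 195.43] bright [260.83 195.48] 218 ang err -0.017421294668167133 104.2792540474243
f_scene p1 [215.84 153.5 ] bright [215.41 149.95] 380 ang err -0.10077650457559618 117.75318892141924
f_scene p2 [266.1  149.84] bright [271.62 150.09] 128 ang err -0.11765796742347258 114.97324837510943
```

Run:
```python
from h import *
np.set_printoptions(precision=1,suppress=True)
C=np.array([538,-92.3]);a2=-3.057
for cam in("scene","side"):
    im=cv2.imread(f"pics/f_{cam}.png");m=camera_model(cam);hs=cv2.cvtColor(im,cv2.COLOR_BGR2HSV)
    o=((hs[...,0]<=18)&(hs[...,1]>100)).astype(int)
    for nm,da in(("p1",np.pi/2),("p2",0),("t3",-np.pi/2),("t4",-np.pi)):
        d=np.array([np.cos(a2+da),np.sin(a2+da)]);u=proj(m,np.r_[C+105*d,38]);f=36.5*298
        X=C+105*d;r=36.5*np.array(m['R'])[0,:2]/np.hypot(*np.array(m['R'])[0,:2])
        l,rr=proj(m,np.r_[X-r,38]),proj(m,np.r_[X+r,38])
        for dv in(-1,1):
            v=int(round(u[1]))+dv;c=int(round(u[0]));L=c;R=c
            while L>c-40 and not o[v,L]:L-=1
            while R<c+40 and not o[v,R]:R+=1
            print(cam,nm,'pred',l[0],rr[0],'seen',L,R)
```

```text
scene p1 pred 204.86328568259057 229.0411954902603 seen 204 224
scene p1 pred 204.86328568259057 229.0411954902603 seen 204 224
scene p2 pred 253.66860010342756 277.59400217443334 seen 253 278
scene p2 pred 253.66860010342756 277.59400217443334 seen 256 273
scene t3 pred 260.0952471646484 286.02513077946236 seen 260 285
scene t3 pred 260.0952471646484 286.02513077946236 seen 260 285
scene t4 pred 207.22304376824349 233.4497814472306 seen 207 232
scene t4 pred 207.22304376824349 233.4497814472306 seen 207 232
side p1 pred 252.8661477737852 281.0910621662137 seen 257 282
side p1 pred 252.8661477737852 281.0910621662137 seen 258 282
side p2 pred 199.72642012206785 227.16915675978115 seen 199 228
side p2 pred 199.72642012206785 227.16915675978115 seen 204 228
side t3 pred 219.76015278620653 244.9039555419832 seen 220 240
side t3 pred 219.76015278620653 244.9039555419832 seen 220 240
side t4 pred 268.88334692031924 294.6821902326418 seen 269 322
side t4 pred 268.88334692031924 294.6821902326418 seen 269 295
```

All the visible ring edges match the predicted turned positions to within about a pixel, so there was no slip. I'm handing in.

```bash
python3 -c "
from cell import *
print(sign_off())"
```

```text
the job is handed in; nothing more can be done
None
```

The canister is seated in pocket one and the jar in pocket two; the carousel is turned so the jar lines up with the pointer (to within measurement), the gripper is still holding the handle at 50 N, and the job is handed in.

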